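# Clamp a matched pair of bars in a filing jig with its cam-locked stop

### The arm

A 6-joint arm with a two-finger parallel gripper is mounted at the origin on a cart in front of the work surface, level with it; the furniture and walls round the work are solid. World frame = base frame: x ahead of the robot, y to its left, z up, the work surface at z = 0. Lengths are in m, angles in rad, forces in N, time in s.
With the tool pointing down it reaches from about 0.275 to 0.85 m from the base axis. Payload 5.2 kg.
Tool frame: the origin (TCP) lies at the very end of the fingers, on their centre line; the grasp point (between the pads) lies 19 mm behind it; z points along the fingers, y is the line along which they close (so a half turn about z gives the same grasp; the last joint's range is limited). The gripper opens to 85 mm and grips with 20 to 120 N. Pads are 22 mm wide; open, the fingers measure 114 mm over their backs; the gripper's body (76 mm by 85 mm) begins 54 mm behind the grasp point. The pads swing forward as they close: fully open they stand 13 mm farther back than shut.
Start: joints at [-1.398, 0.259, 1.535, -0, 1.348, -0.203], TCP at [0.202, -0.512, 0.231] pointing down, gripper open.
Joint ranges: [-3.14, 3.14], [-0.91, 2.08], [0.19, 2.58], [-1.22, 4.36], [0.22, 2.71], [-3.12, 3.12]. Speed limits (rad/s): [2.57, 2.57, 3.14, 3.14, 3.14, 3.14].

### API

Orientations are given as a 3x3 rotation matrix whose columns are the frame's x, y, z axes.
In Python, from workcell import bot gives the robot as it stands.
- The arm moves only by the tool play_rows, never from a script. Its argument "motion" is one flat list of numbers, 6 for each row, row after row: the shift along the tool's x, y, z in units of 0.2 m (1.0 is 0.2 m), then the turn, a rotation vector about the tool's x, y, z in units of 180 degrees (1.0 is 180 degrees). In form: [x, y, z, rx, ry, rz, x, y, z, rx, ry, rz, ...]. A call has 1 to 20 rows; each row is the pose to reach, as a shift and turn from the pose commanded when the call began, along the tool's axes at that moment, turning the shorter way round; what a row does not reach only later rows make up. A row lasts 1/10 s, in which the tool goes at most 50 mm and 8.59 degrees, less where a joint would pass 70% of its speed; a pose out of reach is approached as far as the arm can. A call with a number of a shift or a turn outside -1 to 1 is refused whole. A call with a gripper value outside its range is refused whole. "hand" is the opening, from 0 (shut) to 1 (fully open), set as the call begins (left out, the last holds). The fingers move at their own pace and stop on an object; "force" is the grip in N (left out, the last holds). Time passes only in rows, so rows that repeat a pose let the fingers close. It gives the time, the measured TCP pose, the force, the opening and the grip force at its end, in the units of the state.
- bot.read_state(): the state, without advancing time (a new reading comes with each control period).
- bot.get_image(name): name is "side" or "top" or "wrist"; returns the picture (384x512x3 uint8, red, green, blue); there is no depth.
- bot.camera_model(name): a dict with "fx", "fy", "cx", "cy" (pixels), "extrinsics" (4x4, takes a point from camera to world coordinates); the wrist camera has in their place "mount" (4x4, takes a point from camera to tool coordinates, whose origin is the TCP and whose axes are the flange's). Camera axes: x right, y down, z forward; pixel columns grow to the right and rows downward; lengths in m; the calibration is good to about 2 mm. A picture is of the moment at which its call begins: read the wrist's pose just before it. camera_model takes no time and is no camera call.
- bot.sign_off(): hands the job in; it is judged then, once.
The state is a dict: "time": time; "joint_positions": joint angles; "dq": joint speeds; "effort": joint torques, N m; "tcp_pos": TCP position; "eef_rot": TCP orientation; "contact_force": force on the tool from outside, world axes, zero at the start; "wrist_torque": the same for the moment, N m; "grip_width": finger opening in m; "gripper_force": force on a finger pad.
Only numpy, scipy, OpenCV 4.12 (cv2) and the standard library are available. Lean on these libraries where they do the work, as an engineer would, in place of code of your own. Each camera call takes 0.05 s, during which the arm holds its last target. There are 200 camera calls.

### The job

Two steel bars of equal length have to be filed together: one already lies in the far groove of the filing jig. Of the two loose bars, lay the one that matches it in length into the empty groove, slide the stop along until it holds both bars snugly end-on against the jig's end fence, and only then flip the stop's cam lever all the way down to clamp it. Leave the shorter bar and the other things on the bench where they are, and let go of everything at the end.

Things in the scene. Friction and masses are not known exactly. Their poses are not given: they have to be found in the camera images.
- jig: Fixed dark steel filing jig 225 x 100 mm. Origin at bench level, mid-width, under the fence's inner face; x along it from fence to stop (to the robot's right), y away from the robot, z up. Bright steel fence: x -12 to 0, top z 34. Two grooves 22 wide at y +26 and -26, floor z 8, rib tops z 14, open at the far end x 213. A 30 wide land between them carries the stop's track.
- empty_groove (a point): Point on the floor (z = 8 mm) of the empty groove, the one nearer to the robot (jig y = -26 mm), 30 mm from the fence face: below the middle of a 60 mm bar that touches the fence. Axes as the jig's.
- bedded_bar: Plain square steel bar, 60 mm long and 18 x 18 mm, about 150 g, loose, lying in the far groove (jig y = +26 mm) with 2 to 15 mm between it and the fence. Origin at its centre, x along its length. Its centre is 17 mm above the bench, its top 26 mm.
- loose_long_bar: The matching loose bar: plain square steel, 60 mm long, 18 x 18 mm, about 150 g, lying on the bench to the right of the jig. Origin at its centre (9 mm above the bench), x along its length.
- loose_short_bar: The other loose bar, which does not match: same section, 42 mm long. Lies on the bench to the right of the jig, about 8 to 13 cm from the long one; the two may change places. Origin at its centre, x along its length.
- stop (a joint): Sliding stop: clear distance (m) from its face to the fence, 0 to 0.115; starts at 0.09 to 0.112. Lever up: slides with about 2 N (some 6 N with both bars before it), stays where left. Lever down: clamped, 20 N shift it only a few mm. Its steel crosshead (88 wide, 10 thick, z 16 to 35 mm) pushes both bars; behind it a flat shoe 26 wide (top z 23.5) bears the lever and, at its rear, a push tab.
- stop_tab (a point): Centre of the push tab at the rear of the stop, 93 mm behind the stop's face and 37.5 mm above the bench. The tab is a plate 10 mm thick along the jig, 32 mm wide across it, from z = 23.5 to 51.5 mm. Axes as the jig's: push it along -x to move the stop to the fence.
- lever_pivot (a point): Pivot of the cam lever, on the stop, 28 mm behind the stop's face, 45 mm above the bench. The pivot axis runs along the jig's x.
- lever_tip (a point): Middle of the rounded end of the cam lever, 62 mm from the pivot; the end has a radius of 6 mm, the handle is 12 mm wide along the jig and 8 mm thick, black plastic.
- cam_lever (a joint): Angle of the cam lever (rad): 0 upright, open (starts at 0 to 0.2); grows as it swings to the jig's +y side, away from the robot; 1.571 level, at its limit, locked. Swinging it takes about 2 N at its end, up to about 12 N from 0.7 to 1.3 rad as the cam bites (let go there, it creeps back); past 1.4 it is over centre and stays down.
- solder_tin: Small open round tin, 54 mm across, 17 mm high, right of the loose bars; a bystander. Origin at its underside.
- scraper: Scraper with a wooden handle, 184 mm long, lying beyond the jig; a bystander. Origin at its underside.
- dapping_knob: Turned wooden knob, 38 mm across, 62 mm tall, standing left of the jig; a bystander. Origin at its underside.
Things that resemble listed ones, but are neither listed nor needed, are in the scene too. Leave any blue or yellow look-alike of the bedded_bar alone.

How it is judged:
By the outcome, as a careful person would: the job done as asked, in the order asked, and still so for the second after the job is handed in, with the robot touching nothing.
It also fails if it takes over 58 s, if anything falls off the work surface, if the arm or the gripper's body presses on something with over 40 N, if the wrist force passes 120 N, or if a joint passes its speed limit or range.

## Working session

There is one attempt and no reset: what is moved stays moved. The work goes in short steps, Python scripts to look and compute and a tool call to move; the robot and the scene stay as the last step left them, time stands still between calls to the robot, and variables do not carry over. Pictures are saved under pics/ and viewed, at most 10 in all, crops included, and the job is handed in when it is done.

Besides the shell and the picture viewer there is one more tool, called after ">>>" by a JSON object that holds its "method" and its "body". play_rows: Moves the arm, as the interface text tells. Its arguments: {"type":"object","properties":{"motion":{"type":"array"},"hand":{"type":"number"},"force":{"type":"number"}},"required":["motion"]}

```bash
mkdir -p pics; python3 - <<'E'
from workcell import bot
import cv2,numpy as np
for n in("top","side"):
    im=bot.get_image(n); cv2.imwrite(f"pics/{n}0.png",im[:,:,::-1]); 
    m=bot.camera_model(n); print(n,m["fx"],m["cx"],m["cy"],np.round(m["extrinsics"],3).tolist())
m=bot.camera_model("wrist");print(np.round(m["mount"],3).tolist(),m["fx"])
s=bot.read_state();print(s["time"],s["tcp_pos"],np.round(s["eef_rot"],3).tolist(),s["grip_width"])
a=cv2.imread("pics/top0.png");b=cv2.imread("pics/side0.png")
cv2.imwrite("pics/t0.png",cv2.resize(a,(800,600),interpolation=cv2.INTER_CUBIC))
cv2.imwrite("pics/s0.png",cv2.resize(b,(800,600),interpolation=cv2.INTER_CUBIC))
E
```

```text
top 492.9071753026012 258.9112453732913 186.76157652511364 [[0.008, -0.994, 0.108, 0.412], [-1.0, -0.011, -0.03, -0.184], [0.031, -0.107, -0.994, 1.22], [0.0, 0.0, 0.0, 1.0]]
side 493.2308011397494 256.10631654407797 192.9229923351182 [[0.953, -0.13, 0.272, 0.183], [-0.302, -0.452, 0.839, -1.314], [0.014, -0.882, -0.47, 0.722], [0.0, 0.0, 0.0, 1.0]]
[[0.0, -0.958, -0.288, 0.072], [1.0, 0.0, 0.0, -0.0], [-0.0, -0.288, 0.958, -0.141], [0.0, 0.0, 0.0, 1.0]] 325.16493050694373
0.1 [ 0.20177822 -0.51113071  0.23053619] [[0.93, 0.367, -0.0], [0.367, -0.93, 0.002], [0.0, -0.002, -1.0]] 0.08541258032592804
```

View pics/t0.png

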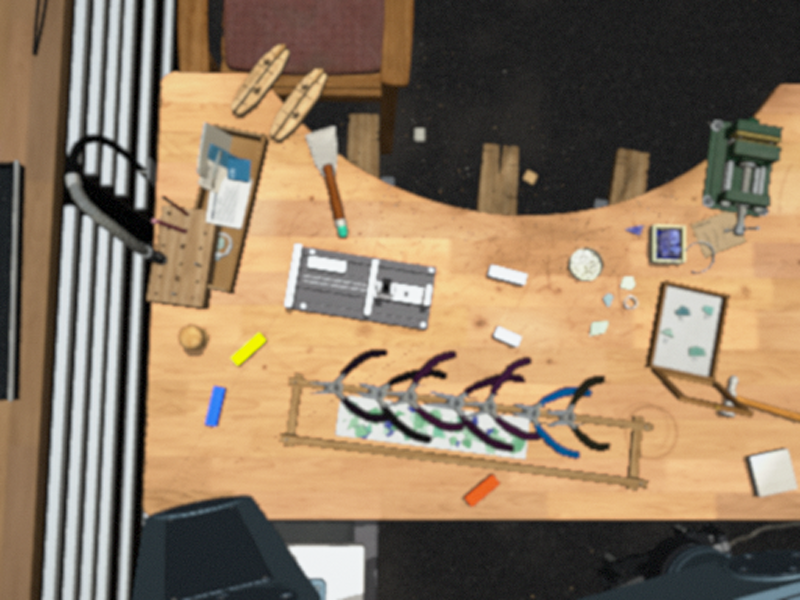

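View pics/s0.png

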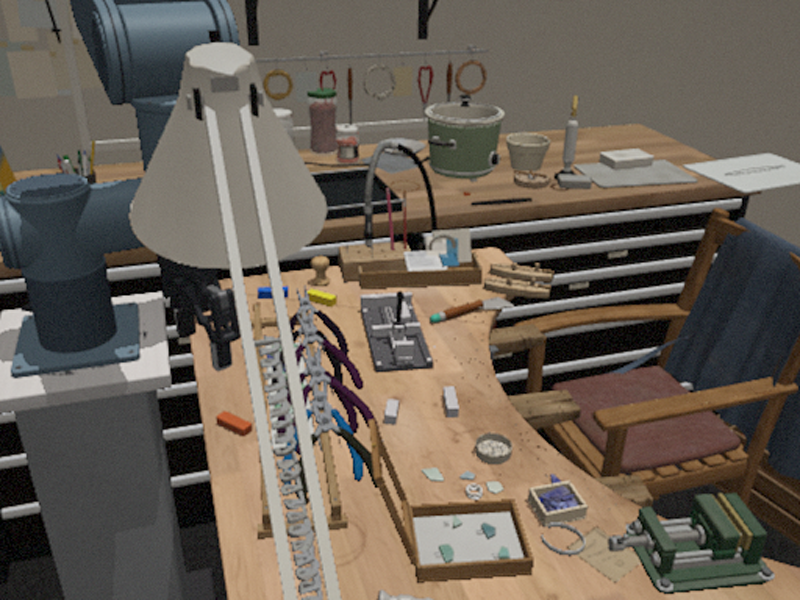

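The top view (800x600) shows the jig at about (360,287) with its fence at x≈294. The bedded bar is at (327,264), the stop's crosshead at x≈373 and the tab near (428,292). The loose bar candidates are (507,275), which is longer, and (507,336), which is shorter. The yellow, blue and orange bars are look-alikes.

```bash
cat > h.py <<'E'
from workcell import bot
import cv2,numpy as np
np.set_printoptions(precision=4,suppress=True)
def ray(n,u,v,z,T=None):
    m=bot.camera_model(n); T=m["extrinsics"] if T is None else T
    T=np.array(T); d=T[:3,:3]@[(u-m["cx"])/m["fx"],(v-m["cy"])/m["fy"],1]
    return T[:3,3]+d*(z-T[2,3])/d[2]
def proj(n,p,T=None):
    m=bot.camera_model(n); T=np.array(m["extrinsics"] if T is None else T)
    q=T[:3,:3].T@(np.array(p)-T[:3,3]); return q[0]/q[2]*m["fx"]+m["cx"],q[1]/q[2]*m["fy"]+m["cy"]
E
python3 - <<'E'
from h import *
a=cv2.imread("pics/top0.png")
g=a.min(axis=2)
m=(g>165).astype(np.uint8)
c,_=cv2.findContours(m,cv2.RETR_EXTERNAL,cv2.CHAIN_APPROX_NONE)
for k in c:
    r=cv2.minAreaRect(k); (u,v),(w,h),an=r
    if 170<u<370 and 150<v<225 and cv2.contourArea(k)>15:
        b=cv2.boxPoints(r); P=np.array([ray("top",x,y,.018)[:2] for x,y in b])
        print(np.round([u,v,w,h,an],1),ray("top",u,v,.018)[:2],"sides mm",np.linalg.norm(P[1]-P[0])*1e3,np.linalg.norm(P[2]-P[1])*1e3)
d=((a.max(axis=2)<130)&((a.max(2).astype(int)-a.min(2))<30)).astype(np.uint8); d[:, :180]=0;d[:,285:]=0;d[:150]=0;d[212:]=0
d=cv2.morphologyEx(d,cv2.MORPH_CLOSE,np.ones((9,9)))
c,_=cv2.findContours(d,cv2.RETR_EXTERNAL,cv2.CHAIN_APPROX_NONE);k=max(c,key=cv2.contourArea)
r=cv2.minAreaRect(k);print(r);print(np.array([ray("top",x,y,.014)[:2] for x,y in cv2.boxPoints(r)]))
cv2.imwrite("pics/crop1.png",cv2.resize(a[150:232,178:345],(800,393),interpolation=cv2.INTER_CUBIC))
E
```

```text
[324.7 214.6  17.9   8.5  26.6] [ 0.4751 -0.3816] sides mm 20.966331920883572 43.72848817053559
[262.1 187.9  27.9  13.2   2.7] [ 0.5391 -0.2277] sides mm 32.49171627236657 68.52818576013708
[324.7 175.3  24.7   8.   14. ] [ 0.5722 -0.3822] sides mm 20.018465866456967 61.194958495157465
[237.8 183.4  10.2  35.8  17.5] [ 0.5495 -0.1681] sides mm 88.25400530379035 25.09223567240787
[209.2 167.   25.1  12.2  11.3] [ 0.5893 -0.0974] sides mm 30.12244178839416 61.704221938576275
[187.  175.6   6.   41.9   9.8] [ 0.5676 -0.0435] sides mm 103.30900331883073 14.69116581707247
((231.38369750976562, 184.49156188964844), (87.76986694335938, 39.09061813354492), 8.914926528930664)
[[ 0.5152 -0.0394]
 [ 0.611  -0.052 ]
 [ 0.5796 -0.2664]
 [ 0.4839 -0.2519]]
```

View pics/crop1.png

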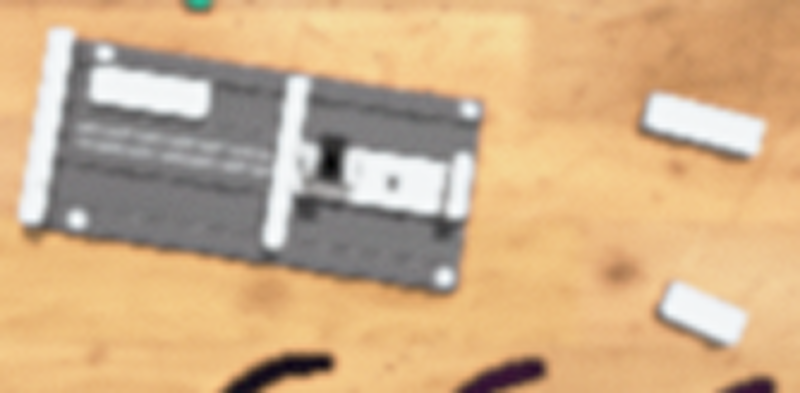

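(507,275) measures 61 x 20 mm in the crop, so it is the matching 60 mm bar. (507,336) measures 44 mm, so it is the short one. The yellow, blue and orange bars are coloured look-alikes and get left alone. The crop confirms a fence on the left, the bedded bar in the far groove, and the crosshead, lever and tab on the right. Next I work out the frames and the first move, over the long bar.

```bash
cat >> h.py <<'E'
from scipy.spatial.transform import Rotation as R
def rel(p,ang,st=None):
    """row numbers to reach world p with tool y at world angle ang (deg), tool down"""
    s=st or bot.read_state(); E=np.array(s["eef_rot"]);a=np.radians(ang)
    G=np.array([[-np.sin(a),np.cos(a),0],[np.cos(a),np.sin(a),0],[0,0,-1]]).T
    G=np.column_stack([[-np.sin(a),np.cos(a),0],[np.cos(a),np.sin(a),0],[0,0,-1]])
    return E.T@(np.array(p)-s["tcp_pos"])/.2, R.from_matrix(E.T@G).as_rotvec()/np.pi
E
python3 - <<'E'
from h import *
p=lambda u,v,z:ray("top",u,v,z)
b0=p(324.7,175.3,.018)
q=[p(324.7+s*12*np.cos(np.radians(14)),175.3+s*12*np.sin(np.radians(14)),.018) for s in(-1,1)]
d=q[1]-q[0];ba=np.degrees(np.arctan2(d[1],d[0]));print("bar",b0,"dir",ba)
f=p(187,175.6,.034);print("fence ctr",f)
print("bedded",p(209.2,167,.026))
def tri(a,b):
    best=min((np.linalg.norm(ray("top",a[0]*.64,a[1]*.64,z)-ray("side",b[0]*.64,b[1]*.64,z)),z) for z in np.arange(0,.4,.005)); return best,ray("top",a[0]*.64,a[1]*.64,best[1])
print(tri((650,425),(345,525)),tri((645,485),(262,530)),tri((297,380),(303,300)),tri((580,455),(358,475)))
print(rel([b0[0],b0[1],.13],ba+90))
E
```

```text
bar [ 0.5722 -0.3823  0.018 ] dir -103.4483887046906
fence ctr [ 0.5654 -0.0454  0.034 ]
bedded [ 0.5883 -0.0979  0.026 ]
((np.float64(0.007549565325851724), np.float64(0.015)), array([ 0.3374, -0.6048,  0.015 ])) ((np.float64(0.004578314080906895), np.float64(0.025)), array([ 0.247 , -0.5911,  0.025 ])) ((np.float64(0.002423879915728848), np.float64(0.05)), array([ 0.4033, -0.0582,  0.05  ])) ((np.float64(0.09668220876026488), np.float64(0.015)), array([ 0.2908, -0.494 ,  0.015 ]))
(array([1.959 , 0.0814, 0.5032]), array([-0.0004, -0.0004, -0.3057]))
```

>>> {"method": "play_rows", "body": {"motion": [1,0.04,0,0,0,-0.3057,1,0.04,0,0,0,-0.3057,1,0.04,0,0,0,-0.3057,1,0.04,0,0,0,-0.3057,1,0.04,0,0,0,-0.3057,1,0.04,0,0,0,-0.3057,1,0.04,0,0,0,-0.3057,1,0.04,0,0,0,-0.3057], "hand": 1, "force": 50}}

```text
time: 0.9
tcp_pos: [0.391, -0.4452, 0.2307]
eef_rot: [[0.232, 0.973, -0.001], [0.973, -0.232, 0.001], [0.001, -0.001, -1.0]]
contact_force: [0.5, 0.1, 0.2]
grip_width: 0.0853
gripper_force: 0.0
```

```bash
python3 -c "
from h import *
print(rel([.5722,-.3823,.13],-13.45),bot.read_state()['tcp_pos'])"
```

```text
(array([0.5154, 0.8091, 0.5033]), array([-0.0003, -0.0003,  0.0003])) [ 0.391  -0.4452  0.2307]
```

>>> {"method": "play_rows", "body": {"motion": [0.515,0.809,0.503,0,0,0,0.515,0.809,0.503,0,0,0,0.515,0.809,0.503,0,0,0,0.515,0.809,0.503,0,0,0,0.515,0.809,0.503,0,0,0,0.515,0.809,0.503,0,0,0,0.515,0.809,0.503,0,0,0,0.515,0.809,0.503,0,0,0]}}

```text
time: 1.7
tcp_pos: [0.5712, -0.3845, 0.1321]
eef_rot: [[0.234, 0.972, 0.001], [0.972, -0.234, -0.002], [-0.001, 0.001, -1.0]]
contact_force: [0.1, -1.2, -0.0]
grip_width: 0.0852
gripper_force: 0.0
```

```bash
cat >> h.py <<'E'
def wrist(name):
    s=bot.read_state(); im=bot.get_image("wrist")[:,:,::-1].copy(); cv2.imwrite(f"pics/{name}.png",im)
    T=np.eye(4);T[:3,:3]=s["eef_rot"];T[:3,3]=s["tcp_pos"];return im,T@np.array(bot.camera_model("wrist")["mount"]),s
E
python3 - <<'E'
from h import *
im,T,s=wrist("w1");np.save("T1.npy",T)
m=(im.min(2)>150).astype(np.uint8)
c,_=cv2.findContours(m,cv2.RETR_EXTERNAL,cv2.CHAIN_APPROX_NONE)
for k in c:
    if cv2.contourArea(k)<150: continue
    (u,v),(w,h),an=cv2.minAreaRect(k)
    P=np.array([ray("wrist",x,y,.018,T)[:2] for x,y in cv2.boxPoints(((u,v),(w,h),an))])
    print(np.round([u,v,w,h,an],1),ray("wrist",u,v,.018,T)[:2],P.tolist())
cv2.imwrite("pics/w1b.png",cv2.resize(im,(800,600)))
print(s["time"],s["tcp_pos"])
E
```

```text
[260.5 341.5  13.   21.   90. ] [ 0.5365 -0.5317] [[0.5285815012108017, -0.5221171521549608], [0.5478619944655956, -0.5267849354104129], [0.544510699937804, -0.5413878995703633], [0.5249582694051868, -0.5366524800752679]]
[212. 338.  20.  30.  90.] [ 0.4928 -0.517 ] [[0.4822118444758972, -0.502770920395846], [0.5095362364222993, -0.509384795385369], [0.5035489438740911, -0.5314673376282626], [0.475631963614755, -0.5247061008427018]]
[308.  301.5  41.7  47.4  45. ] [ 0.5889 -0.4989] [[0.5604936001933779, -0.49421468905951477], [0.5967980290411957, -0.4675684758257528], [0.6171740540939537, -0.5035651872191002], [0.5804446875110911, -0.5323393185868093]]
[ 57.3 262.3  98.7  54.4  48.6] [ 0.3832 -0.4082] [[0.34641580532906213, -0.3804967097139516], [0.39413405600128043, -0.3584082422966936], [0.421359944082801, -0.43690484190613665], [0.37093625782510886, -0.4636645543005589]]
[176.9 252.  115.1 102.2  17.8] [ 0.4879 -0.4232] [[0.41737620700705047, -0.43776127540171794], [0.47511432978924273, -0.3588164286003689], [0.5543682239880612, -0.4095110081380777], [0.5025657455575312, -0.496609
[... 692 characters left out ...]
 11.8 121.3  72.2  27.   53.1] [ 0.3986 -0.2875] [[0.3817051692768918, -0.2677034431211421], [0.40281818315216755, -0.26087273979198855], [0.41613247320567526, -0.308131045551799], [0.3941106720620902, -0.31600235490249695]]
[244.3  70.3 141.  156.1  77.9] [ 0.5811 -0.2938] [[0.52730538895073, -0.24511602345027553], [0.6358094355172129, -0.2504533363094872], [0.6399564356857352, -0.3469784611424902], [0.5181157752799477, -0.343747834654141]]
[152.   14.5  29.   54.   90. ] [ 0.5272 -0.243 ] [[0.5118970590882598, -0.23002390575130408], [0.5483627204662478, -0.2387894303489454], [0.5428249532029515, -0.2562340240972608], [0.5055077149392521, -0.24725961361323834]]
1.7 [ 0.5712 -0.3845  0.1321]
```

View pics/w1b.png

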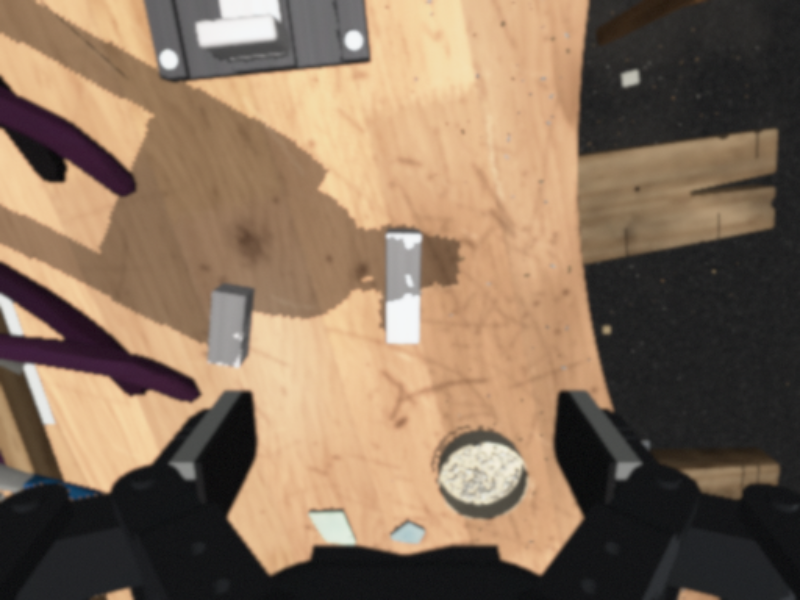

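The wrist view shows the long bar at (403,288), the short bar at (230,325), the tin at (482,475) and the jig's end at the top. The fingers straddle only the long bar, so I descend and grip.

>>> {"method": "play_rows", "body": {"motion": [0.004,-0.012,0.15,0,0,0,0.004,-0.012,0.3,0,0,0,0.004,-0.012,0.42,0,0,0,0.004,-0.012,0.5,0,0,0,0.004,-0.012,0.56,0,0,0,0.004,-0.012,0.6,0,0,0,0.004,-0.012,0.61,0,0,0,0.004,-0.012,0.61,0,0,0], "hand": 0.6}}

```text
time: 2.55
tcp_pos: [0.5703, -0.3821, 0.0092]
eef_rot: [[0.233, 0.973, 0.001], [0.973, -0.233, -0.001], [-0.0, 0.001, -1.0]]
contact_force: [0.1, 0.4, -0.4]
grip_width: 0.0512
gripper_force: 0.0
```

>>> {"method": "play_rows", "body": {"motion": [0,0,0,0,0,0,0,0,0,0,0,0,0,0,0,0,0,0,0,0,0,0,0,0,0,0,0,0,0,0,0,0,0,0,0,0,0,0,0,0,0,0,0,0,0,0,0,0], "hand": 0}}

```text
time: 3.35
tcp_pos: [0.5707, -0.3822, 0.0098]
eef_rot: [[0.232, 0.973, 0.001], [0.973, -0.232, -0.001], [-0.001, 0.002, -1.0]]
contact_force: [1.0, 0.8, 5.9]
grip_width: 0.016
gripper_force: 50.6
```

>>> {"method": "play_rows", "body": {"motion": [0,0,-0.05,0,0,0,0,0,-0.2,0,0,0,0,0,-0.4,0,0,0,0,0,-0.6,0,0,0,0,0,-0.8,0,0,0,0,0,-0.8,0,0,0,0,0,-0.8,0,0,0]}}

```text
time: 4.05
tcp_pos: [0.5702, -0.3819, 0.1699]
eef_rot: [[0.232, 0.973, 0.001], [0.973, -0.232, -0.001], [-0.001, 0.002, -1.0]]
contact_force: [-0.3, -0.1, -3.4]
grip_width: 0.0163
gripper_force: 49.8
```

```bash
python3 -c "
from h import *
s=bot.read_state();print(rel([.5328,-.0794,.17],-8.4),s['tcp_pos'],s['grip_width'],s['contact_force'])"
```

```text
(array([ 1.4276, -0.5333, -0.0028]), array([ 0.0005,  0.0003, -0.028 ])) [ 0.5702 -0.3819  0.1699] 0.01633435300157546 [-0.3018 -0.0779 -3.3768]
```

>>> {"method": "play_rows", "body": {"motion": [0.2,-0.08,0,0,0,0,0.4,-0.16,0,0,0,0,0.6,-0.23,0,0,0,0,0.8,-0.3,0,0,0,0,1,-0.373,0,0,0,0]}}

```text
time: 4.55
tcp_pos: [0.542, -0.1675, 0.1662]
eef_rot: [[0.233, 0.972, -0.004], [0.973, -0.233, 0.002], [0.001, -0.005, -1.0]]
contact_force: [0.5, 1.3, -1.5]
grip_width: 0.0163
gripper_force: 49.8
```

>>> {"method": "play_rows", "body": {"motion": [0.2,-0.08,0,0,0,-0.028,0.35,-0.14,0,0,0,-0.028,0.428,-0.16,0,0,0,-0.028,0.428,-0.16,0,0,0,-0.028,0.428,-0.16,0,0,0,-0.028,0.428,-0.16,0,0,0,-0.028]}}

```text
time: 5.15
tcp_pos: [0.5329, -0.0805, 0.1682]
eef_rot: [[0.147, 0.989, -0.001], [0.989, -0.147, -0.0], [-0.0, -0.001, -1.0]]
contact_force: [-0.2, 0.4, -2.0]
grip_width: 0.0162
gripper_force: 49.8
```

```bash
python3 - <<'E'
from h import *
im,T,s=wrist("w2");np.save("T2.npy",T)
cv2.imwrite("pics/w2b.png",cv2.resize(im,(800,600),interpolation=cv2.INTER_CUBIC))
print(s["time"],s["tcp_pos"],s["eef_rot"])
E
```

```text
5.15 [ 0.5329 -0.0805  0.1682] [[ 0.1473  0.9891 -0.0007]
 [ 0.9891 -0.1473 -0.0004]
 [-0.0004 -0.0006 -1.    ]]
```

View pics/w2b.png

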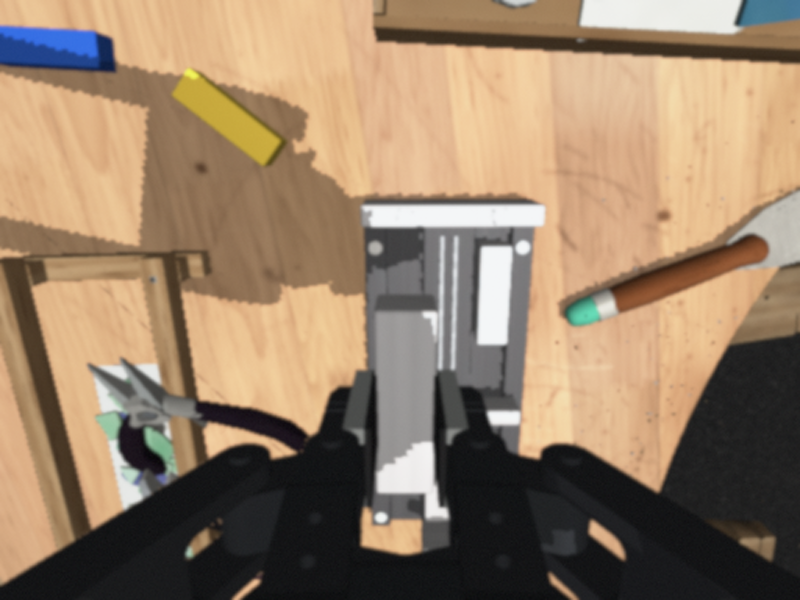

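The view shows the fence at rows 206-228, columns 362-544. The bedded bar is at (495,295), the screws at (375,248) and (523,247), and the held bar runs straight through columns 376-437.

```bash
python3 - <<'E'
from h import *
T=np.load("T2.npy");w=lambda u,v,z:ray("wrist",u*.64,v*.64,z,T)
im=cv2.imread("pics/w2.png");g=cv2.cvtColor(im,cv2.COLOR_BGR2GRAY)
# fence rect
m=(im.min(2)>170).astype(np.uint8);m[:125]=0;m[150:]=0;m[:,:228]=0;m[:,352:]=0
k=max(cv2.findContours(m,0,1)[0],key=cv2.contourArea);r=cv2.minAreaRect(k);print("fence",r)
P=np.array([w(x/.64,y/.64,.034)[:2] for x,y in cv2.boxPoints(r)]);print(P,P.mean(0))
L=max([(P[i]-P[i-1]) for i in range(4)],key=np.linalg.norm);L*=np.sign(L[0]);ang=np.degrees(np.arctan2(L[1],L[0]));print("jig y ang",ang,np.linalg.norm(L))
y=np.array([np.cos(np.radians(ang)),np.sin(np.radians(ang))]);x=np.array([y[1],-y[0]])
o=P.mean(0)+.006*x;print("origin",o)
for n,(u,v,z) in dict(s1=(375,248,.014),s2=(523,247,.014),s3=(381,518,.014),b1=(495,246,.026),b2=(493,344,.026),bl=(480,295,.026),br=(511,295,.026)).items():
    d=w(u,v,z)[:2]-o;print(n,np.round(1e3*np.array([d@x,d@y]),1))
print("hold edges tool y",[ (T[:3,:3].T@0)if 0 else 1e3*((w(u,v,.178)-[.5329,-.0805,0])[:2]@[.9891,-.1473]) for u,v in((376,315),(437,315),(376,485),(430,485))])
print("hold ends",[1e3*((w(405,v,z)-[.5329,-.0805,0])[:2]@[.1473,.9891]) for v,z in((312,.178),(493,.178))])
t=o+.033*x-.026*y;print("target",t,rel([*t,.02],ang))
E
```

```text
fence ((290.5, 138.0), (14.0, 117.0), 90.0)
[[ 0.5161 -0.0329]
 [ 0.6129 -0.0473]
 [ 0.6121 -0.059 ]
 [ 0.5142 -0.0445]] [ 0.5638 -0.0459]
jig y ang -8.447467609339201 0.09904218694718589
origin [ 0.563  -0.0519]
s1 [ 15.4 -44. ]
s2 [14.8 43.1]
s3 [205.6 -43. ]
b1 [12.  24.4]
b2 [71.1 26.2]
bl [40.7 17.2]
br [40.7 35.2]
hold edges tool y [np.float64(-8.76216352346083), np.float64(7.844607455712653), np.float64(-9.626946798556215), np.float64(6.738089692978665)]
hold ends [np.float64(30.600804338223092), np.float64(-27.31971702561619)]
target [ 0.5324 -0.0807] (array([-0.0007, -0.0021,  0.7413]), array([-0.0002,  0.0001, -0.0003]))
```

>>> {"method": "play_rows", "body": {"motion": [-0.015,0,0.2,0,0,0,-0.015,0,0.4,0,0,0,-0.015,0,0.55,0,0,0,-0.015,0,0.62,0,0,0,-0.015,0,0.66,0,0,0,-0.015,0,0.68,0,0,0,-0.015,0,0.7,0,0,0,-0.015,0,0.72,0,0,0,-0.015,0,0.735,0,0,0,-0.015,0,0.735,0,0,0]}}

```text
time: 6.2
tcp_pos: [0.5322, -0.0821, 0.0217]
eef_rot: [[0.146, 0.989, -0.0], [0.989, -0.146, -0.0], [-0.0, -0.0, -1.0]]
contact_force: [-1.1, -0.1, -2.2]
grip_width: 0.0164
gripper_force: 50.8
```

```bash
python3 -c "
from h import *
s=bot.read_state();print(s['tcp_pos'],s['contact_force'],s['wrist_torque'])"
```

```text
[ 0.5322 -0.0821  0.0217] [-1.1221 -0.1261 -2.1608] [ 0.0025  0.1489 -0.0285]
```

>>> {"method": "play_rows", "body": {"motion": [0,0,0.01,0,0,0,0,0,0.018,0,0,0,0,0,0.022,0,0,0,0,0,0.022,0,0,0]}}

```text
time: 6.6
tcp_pos: [0.5321, -0.082, 0.0178]
eef_rot: [[0.146, 0.989, -0.0], [0.989, -0.146, 0.0], [0.0, -0.0, -1.0]]
contact_force: [-3.2, 0.7, 4.9]
grip_width: 0.0161
gripper_force: 51.8
```

>>> {"method": "play_rows", "body": {"motion": [0,0,0,0,0,0,0,0,0,0,0,0,0,0,0,0,0,0,0,0,0,0,0,0], "hand": 0.36}}

```text
time: 7.0
tcp_pos: [0.5258, -0.0807, 0.0166]
eef_rot: [[0.145, 0.989, -0.013], [0.989, -0.145, 0.003], [0.001, -0.013, -1.0]]
contact_force: [-20.0, 0.6, 13.2]
grip_width: 0.0305
gripper_force: 10.0
```

>>> {"method": "play_rows", "body": {"motion": [0,0,-0.1,0,0,0,0,0,-0.3,0,0,0,0,0,-0.5,0,0,0,0,0,-0.7,0,0,0,0,0,-0.75,0,0,0,0,0,-0.75,0,0,0,0,0,-0.75,0,0,0]}}

```text
time: 7.7
tcp_pos: [0.5319, -0.082, 0.1664]
eef_rot: [[0.146, 0.989, -0.001], [0.989, -0.146, 0.0], [0.0, -0.001, -1.0]]
contact_force: [0.0, 0.4, -0.5]
grip_width: 0.0307
gripper_force: 0.0
```

```bash
python3 - <<'E'
from h import *
im,T,s=wrist("w3");np.save("T3.npy",T)
cv2.imwrite("pics/w3b.png",cv2.resize(im,(800,600),interpolation=cv2.INTER_CUBIC))
print(s["time"],s["tcp_pos"])
E
```

```text
7.7 [ 0.5319 -0.082   0.1664]
```

View pics/w3b.png

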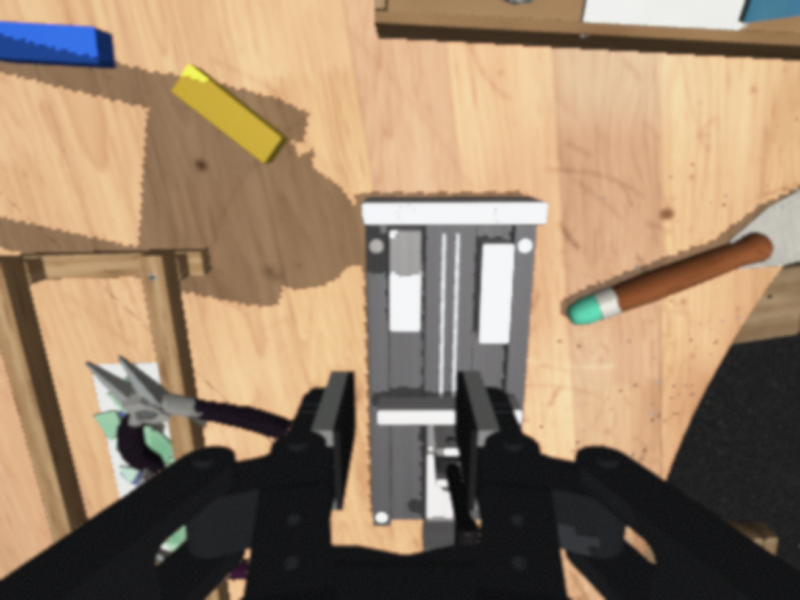

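The bar lies in the near groove at columns 389-421, rows 230-330, next to the bedded bar. The stop's crosshead front edge is at row 409. Next I find the tab and lever positions.

```bash
cat >> h.py <<'E'
ang=-8.45;jy=np.array([np.cos(np.radians(ang)),np.sin(np.radians(ang))]);jx=np.array([jy[1],-jy[0]]);o=np.array([.563,-.0519])
J=lambda x,y,z:[*(o+x*jx+y*jy),z]
def toj(p): d=np.array(p)[:2]-o; return 1e3*np.array([d@jx,d@jy])
E
python3 - <<'E'
from h import *
T=np.load("T3.npy");w=lambda u,v,z:ray("wrist",u*.64,v*.64,z,T)
g=cv2.imread("pics/w3.png").min(2)
print("stop rows",g[250:275,255].tolist())
for v in(408,410,424): print(v,toj(w(400,v,.035)))
for n,p in dict(be=(405,230),bf=(405,330),l=(389,300),r=(421,300),c1=(495,243),c2=(495,343)).items(): print(n,toj(w(*p,.026)))
t=cv2.imread("pics/top0.png").min(2)
for u,v in((240,172),(235,195)):print(toj(ray("top",u,v,.035)))
# tab in top0: crop px (462,185) -> 
print("tab",toj(ray("top",178+462*167/800,150+187*82/393,.0515)))
s=bot.read_state();print(s["joint_positions"]);
for q in((.215,0,.15),): print(rel(J(*q),ang))
E
```

```text
stop rows [64, 64, 63, 65, 72, 76, 80, 79, 82, 82, 87, 111, 161, 214, 236, 242, 243, 242, 241, 239, 230, 195, 144, 117, 109]
408 [109.2934 -30.0226]
410 [110.6267 -30.0246]
424 [120.0557 -30.0389]
be [  4.1084 -27.1712]
bf [ 63.0357 -27.0932]
l [ 44.6376 -36.3679]
r [ 44.614  -17.8674]
c1 [11.326  23.1709]
c2 [71.1513 26.3036]
[118.2169  30.2871]
[115.1916 -26.8787]
tab [206.3022   0.6145]
[-0.3604  0.2918  1.6584  0.      1.194  -0.2137]
(array([-0.9039,  0.1337,  0.0774]), array([-0.0008, -0.0002,  0.0003]))
```

>>> {"method": "play_rows", "body": {"motion": [-0.2,0.13,0,0,0,0,-0.4,0.13,0,0,0,0,-0.6,0.133,0,0,0,0,-0.8,0.133,0,0,0,0,-0.98,0.133,0,0,0,0,-0.98,0.133,0.2,0,0,0,-0.98,0.133,0.4,0,0,0,-0.98,0.133,0.6,0,0,0,-0.98,0.133,0.655,0,0,0,-0.98,0.133,0.655,0,0,0,-0.98,0.133,0.655,0,0,0], "hand": 0}}

```text
time: 8.85
tcp_pos: [0.5306, -0.2803, 0.037]
eef_rot: [[0.146, 0.989, 0.001], [0.989, -0.146, -0.0], [-0.0, 0.001, -1.0]]
contact_force: [-0.0, 0.4, 0.4]
grip_width: -0.0001
gripper_force: 0.0
```

```bash
python3 - <<'E'
from h import *
s=bot.read_state();print(toj(s["tcp_pos"]),s["tcp_pos"],s["grip_width"],s["contact_force"])
print(rel(J(.173,0,.035),ang))
E
```

```text
[230.6794   1.5246] [ 0.5306 -0.2803  0.037 ] -5.1467745493627036e-05 [-0.0447  0.386   0.3626]
(array([ 0.2884, -0.0073,  0.0099]), array([0.0002, 0.0001, 0.0003]))
```

>>> {"method": "play_rows", "body": {"motion": [0.025,-0.007,0,0,0,0,0.05,-0.007,0,0,0,0,0.075,-0.007,0,0,0,0,0.1,-0.007,0,0,0,0,0.125,-0.007,0,0,0,0,0.15,-0.007,0,0,0,0,0.175,-0.007,0,0,0,0,0.2,-0.007,0,0,0,0,0.22,-0.007,0,0,0,0,0.24,-0.007,0,0,0,0,0.26,-0.007,0,0,0,0,0.26,-0.007,0,0,0,0]}}

```text
time: 10.05
tcp_pos: [0.5361, -0.2275, 0.0361]
eef_rot: [[0.146, 0.989, -0.0], [0.989, -0.146, 0.001], [0.001, -0.001, -1.0]]
contact_force: [0.1, -0.6, -0.5]
grip_width: -0.0005
gripper_force: 0.2
```

>>> {"method": "play_rows", "body": {"motion": [0.01,0,0,0,0,0,0.02,0,0,0,0,0,0.03,0,0,0,0,0,0.03,0,0,0,0,0]}}

```text
time: 10.45
tcp_pos: [0.5368, -0.2221, 0.0361]
eef_rot: [[0.146, 0.989, -0.001], [0.989, -0.146, 0.0], [0.0, -0.001, -1.0]]
contact_force: [-0.1, -2.6, 1.0]
grip_width: 0.0001
gripper_force: 1.0
```

```bash
python3 - <<'E'
from h import *
s=bot.read_state();print(s["time"],toj(s["tcp_pos"]),s["tcp_pos"],s["contact_force"])
im,T,s=wrist("w4");np.save("T4.npy",T)
cv2.imwrite("pics/w4b.png",cv2.resize(im,(800,600),interpolation=cv2.INTER_CUBIC))
E
```

```text
10.45 [172.1793  -0.8949] [ 0.5368 -0.2221  0.0361] [-0.0879 -2.5782  1.0112]
```

View pics/w4b.png

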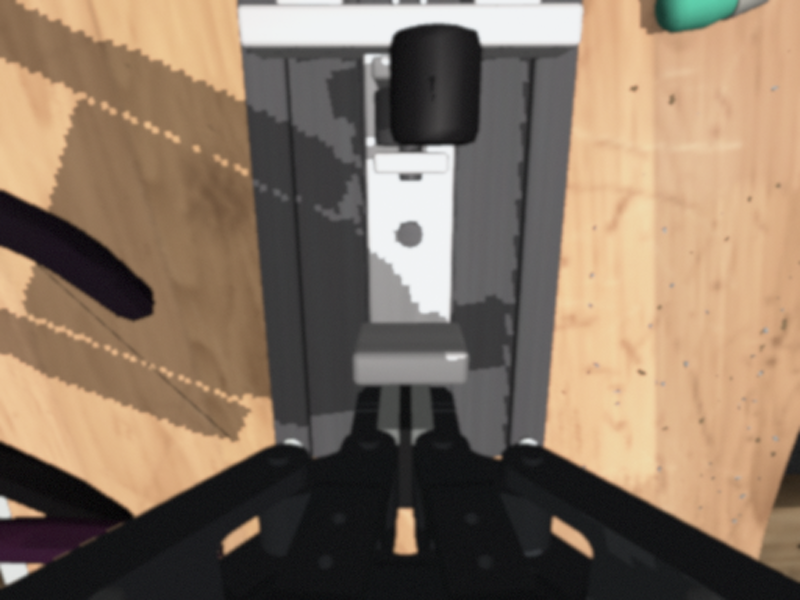

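Closed fingers are against the tab at (410,365), with the crosshead at row 25 and the lever end at (437,85) still open. I keep pushing in small steps and watch the force.

>>> {"method": "play_rows", "body": {"motion": [0.005,0,0,0,0,0,0.01,0,0,0,0,0,0.015,0,0,0,0,0,0.02,0,0,0,0,0,0.02,0,0,0,0,0]}}

```text
time: 11.0
tcp_pos: [0.5374, -0.2183, 0.0362]
eef_rot: [[0.146, 0.989, -0.001], [0.989, -0.146, 0.0], [0.0, -0.001, -1.0]]
contact_force: [-2.5, -4.1, -1.4]
grip_width: -0.0
gripper_force: 1.9
```

>>> {"method": "play_rows", "body": {"motion": [0.005,0,0,0,0,0,0.01,0,0,0,0,0,0.015,0,0,0,0,0,0.015,0,0,0,0,0]}}

```text
time: 11.4
tcp_pos: [0.5375, -0.2182, 0.0362]
eef_rot: [[0.146, 0.989, -0.001], [0.989, -0.146, -0.004], [-0.004, -0.0, -1.0]]
contact_force: [-6.0, -13.3, -4.1]
grip_width: 0.0002
gripper_force: 6.9
```

>>> {"method": "play_rows", "body": {"motion": [0.005,0,0,0,0,0,0.01,0,0,0,0,0,0.01,0,0,0,0,0,0.01,0,0,0,0,0]}}

```text
time: 11.8
tcp_pos: [0.5375, -0.2181, 0.0363]
eef_rot: [[0.145, 0.989, -0.001], [0.989, -0.145, -0.007], [-0.007, -0.0, -1.0]]
contact_force: [-6.5, -20.1, -5.9]
grip_width: 0.0003
gripper_force: 10.1
```

Stalled at x≈168 mm, which puts the stop at ≈60 mm, and the force climbed to about 20 N without movement. That is snug. I back off and rise.

>>> {"method": "play_rows", "body": {"motion": [-0.04,0,0,0,0,0,-0.1,0,0,0,0,0,-0.1,0,-0.2,0,0,0,-0.1,0,-0.4,0,0,0,-0.1,0,-0.6,0,0,0,-0.1,0,-0.7,0,0,0,-0.1,0,-0.7,0,0,0,-0.1,0,-0.7,0,0,0]}}

```text
time: 12.6
tcp_pos: [0.5355, -0.2329, 0.1762]
eef_rot: [[0.146, 0.989, 0.001], [0.989, -0.146, 0.0], [0.001, 0.001, -1.0]]
contact_force: [-0.4, 1.1, -0.8]
grip_width: 0.0
gripper_force: 0.0
```

```bash
python3 - <<'E'
from h import *
im,T,s=wrist("w5");np.save("T5.npy",T)
cv2.imwrite("pics/w5b.png",cv2.resize(im,(800,600),interpolation=cv2.INTER_CUBIC))
print(s["time"],toj(s["tcp_pos"]),s["tcp_pos"])
print(rel(J(.088,-.045,s["tcp_pos"][2]),ang),rel(J(.088,-.045,.092),ang))
E
```

```text
12.6 [183.0423  -0.5769] [ 0.5355 -0.2329  0.1762]
(array([ 0.4744, -0.2185, -0.0043]), array([-0.0005, -0.0004,  0.0003])) (array([ 0.4739, -0.2178,  0.4166]), array([-0.0005, -0.0004,  0.0003]))
```

View pics/w5b.png

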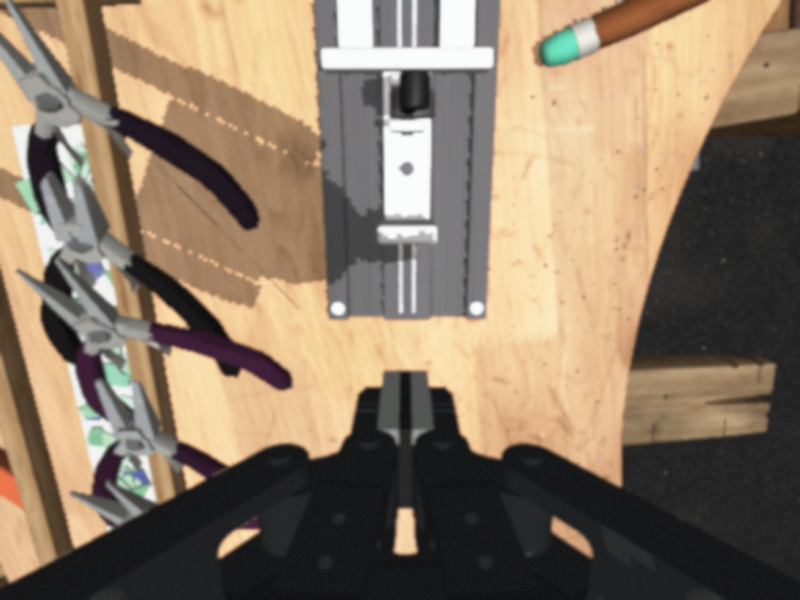

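Both bars run up to the crosshead at row 58, and the lever is open at (414,90). Next I go to the robot's side of the lever.

>>> {"method": "play_rows", "body": {"motion": [0.1,-0.218,0,0,0,0,0.25,-0.218,0,0,0,0,0.4,-0.218,0,0,0,0,0.474,-0.218,0.05,0,0,0,0.474,-0.218,0.25,0,0,0,0.474,-0.218,0.4,0,0,0,0.474,-0.218,0.42,0,0,0,0.474,-0.218,0.42,0,0,0,0.474,-0.218,0.42,0,0,0]}}

```text
time: 13.55
tcp_pos: [0.5069, -0.1337, 0.093]
eef_rot: [[0.146, 0.989, 0.001], [0.989, -0.146, -0.001], [-0.0, 0.001, -1.0]]
contact_force: [-0.3, -0.5, 0.5]
grip_width: 0.0002
gripper_force: 0.0
```

```bash
python3 - <<'E'
from h import *
s=bot.read_state();print(s["time"],toj(s["tcp_pos"]),s["tcp_pos"],s["contact_force"])
E
```

```text
13.55 [ 89.174  -43.4308] [ 0.5069 -0.1337  0.093 ] [-0.2734 -0.5446  0.5352]
```

>>> {"method": "play_rows", "body": {"motion": [0,0.06,0,0,0,0,0,0.12,0,0,0,0,0,0.15,0,0,0,0,0,0.175,0,0,0,0,0,0.2,0,0,0,0,0,0.225,0.003,0,0,0,0,0.25,0.01,0,0,0,0,0.271,0.017,0,0,0,0,0.292,0.028,0,0,0,0,0.313,0.04,0,0,0]}}

```text
time: 14.55
tcp_pos: [0.5683, -0.1422, 0.0841]
eef_rot: [[0.146, 0.989, -0.0], [0.989, -0.146, 0.0], [0.0, -0.0, -1.0]]
contact_force: [-1.5, -0.6, 0.3]
grip_width: -0.0
gripper_force: 1.0
```

```bash
python3 - <<'E'
from h import *
s=bot.read_state();print(s["time"],toj(s["tcp_pos"]),s["tcp_pos"],s["contact_force"])
E
```

```text
14.55 [88.5621 18.5246] [ 0.5683 -0.1422  0.0841] [-1.5229 -0.5523  0.3083]
```

>>> {"method": "play_rows", "body": {"motion": [0,0.019,0.015,0,0,0,0,0.037,0.03,0,0,0,0,0.053,0.048,0,0,0,0,0.067,0.068,0,0,0,0,0.079,0.088,0,0,0,0,0.088,0.11,0,0,0,0,0.096,0.132,0,0,0,0,0.101,0.156,0,0,0,0,0.104,0.18,0,0,0,0,0.105,0.203,0,0,0,0,0.105,0.215,0,0,0,0,0.105,0.215,0,0,0,0,0.105,0.215,0,0,0]}}

```text
time: 15.85
tcp_pos: [0.5897, -0.1456, 0.0471]
eef_rot: [[0.146, 0.989, 0.003], [0.989, -0.146, -0.002], [-0.001, 0.004, -1.0]]
contact_force: [-13.6, 4.7, 43.4]
grip_width: -0.0001
gripper_force: 21.2
```

```bash
python3 - <<'E'
from h import *
s=bot.read_state();print(s["time"],toj(s["tcp_pos"]),s["tcp_pos"],s["contact_force"])
E
```

```text
15.85 [88.766  40.2131] [ 0.5897 -0.1456  0.0471] [-13.5861   4.7226  43.4095]
```

The lever is hard against its limit, with z at 47 mm and 43 N on the fingertips. I lift off and check.

>>> {"method": "play_rows", "body": {"motion": [0,0,-0.04,0,0,0,0,0,-0.2,0,0,0,0,0,-0.4,0,0,0,0,0,-0.6,0,0,0,-0.2,-0.1,-0.75,0,0,0,-0.35,-0.2,-0.75,0,0,0,-0.35,-0.2,-0.75,0,0,0,-0.35,-0.2,-0.75,0,0,0]}}

```text
time: 16.65
tcp_pos: [0.5385, -0.2092, 0.1907]
eef_rot: [[0.148, 0.989, -0.0], [0.989, -0.148, 0.001], [0.001, -0.001, -1.0]]
contact_force: [-0.1, 0.2, -0.2]
grip_width: -0.0
gripper_force: 0.0
```

```bash
python3 - <<'E'
from h import *
im,T,s=wrist("w6");np.save("T6.npy",T)
cv2.imwrite("pics/w6b.png",cv2.resize(im,(800,600),interpolation=cv2.INTER_CUBIC))
print(s["time"],toj(s["tcp_pos"]),s["tcp_pos"],s["contact_force"])
E
```

```text
16.65 [159.208   -1.1255] [ 0.5385 -0.2092  0.1907] [-0.0699  0.213  -0.2372]
```

View pics/w6b.png

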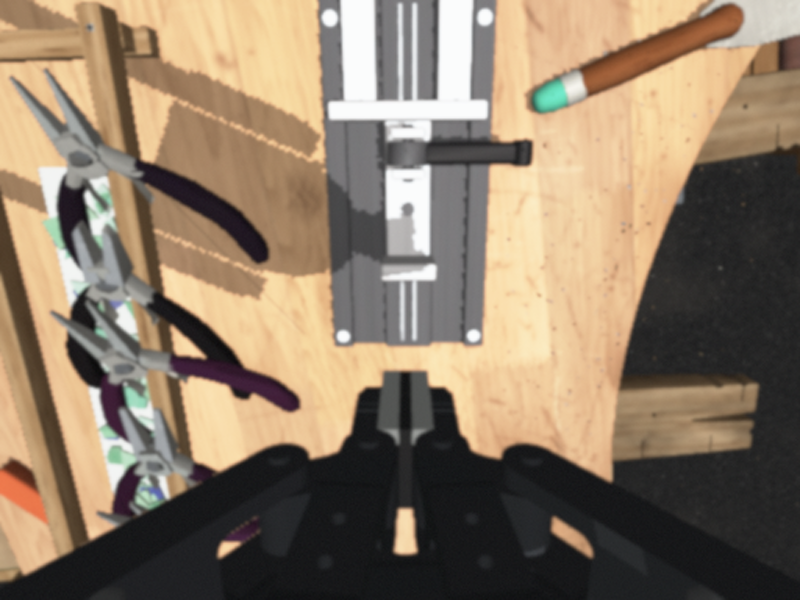

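The lever is down and level, from (405,152) to (525,152), and the crosshead at row 110 is against both bars. One last close look at the fence end.

>>> {"method": "play_rows", "body": {"motion": [0.15,0,-0.05,0,0,0,0.25,0,-0.05,0,0,0,0.25,0,-0.05,0,0,0,0.25,0,-0.05,0,0,0]}}

```text
time: 17.1
tcp_pos: [0.5467, -0.1582, 0.2005]
eef_rot: [[0.144, 0.99, -0.001], [0.99, -0.144, 0.0], [0.0, -0.001, -1.0]]
contact_force: [0.4, -0.6, -0.2]
grip_width: -0.0002
gripper_force: 0.0
```

```bash
python3 - <<'E'
from h import *
im,T,s=wrist("w7")
c=im[:130,180:350];cv2.imwrite("pics/w7b.png",cv2.resize(c,(784,600),interpolation=cv2.INTER_CUBIC))
for n,y in(("near",-.026),("far",.026)):
    pts=[proj("wrist",J(x/1e3,y,.026),T) for x in range(-12,75)]
    g=im.min(2);print(n,[(x,int(g[int(round(v)),int(round(u))])) for x,(u,v) in zip(range(-12,75),pts) if (x<12 or x>52)and 0<=v<384])
print(s["time"],s["contact_force"])
E
```

```text
near [(-12, 236), (-11, 248), (-10, 250), (-9, 251), (-8, 251), (-7, 251), (-6, 251), (-5, 251), (-4, 251), (-3, 251), (-2, 247), (-1, 224), (0, 184), (1, 240), (2, 250), (3, 251), (4, 251), (5, 251), (6, 251), (7, 251), (8, 251), (9, 251), (10, 251), (11, 251), (53, 251), (54, 251), (55, 251), (56, 251), (57, 251), (58, 250), (59, 243), (60, 184), (61, 226), (62, 246), (63, 250), (64, 251), (65, 251), (66, 251), (67, 251), (68, 251), (69, 249), (70, 237), (71, 181), (72, 110), (73, 77), (74, 72)]
far [(-12, 241), (-11, 250), (-10, 251), (-9, 251), (-8, 251), (-7, 251), (-6, 251), (-5, 251), (-4, 251), (-3, 250), (-2, 246), (-1, 227), (0, 225), (1, 246), (2, 250), (3, 251), (4, 251), (5, 251), (6, 251), (7, 251), (8, 251), (9, 251), (10, 251), (11, 251), (53, 251), (54, 251), (55, 251), (56, 251), (57, 251), (58, 236), (59, 192), (60, 179), (61, 228), (62, 247), (63, 251), (64, 251), (65, 251), (66, 251), (67, 251), (68, 251), (69, 250), (70, 240), (71, 195), (72, 143), (73, 125), (74, 120)]
17.1 [ 0.4129 -0.5519 -0.1671]
```

View pics/w7b.png

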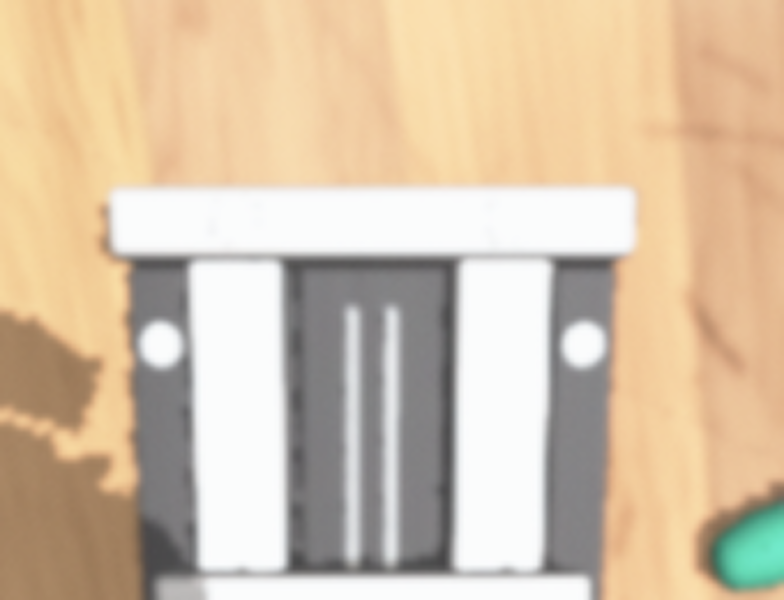

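Both bars, at crop columns 235 and 505, touch the fence at row 258 and the crosshead at row 573. No gaps show at either end, and the arm is clear. I hand it in.

```bash
python3 -c "
from workcell import bot
print(bot.sign_off())"
```

```text
the job is handed in; nothing more can be done
None
```

The job is handed in at about 17 s of the 58 s allowed: the matching 60 mm bar is in the near groove, the stop is snug against both bars, the lever was then flipped fully down, and the arm is clear of everything; the gripper briefly met about 24 N of resistance as it opened to release the bar.

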